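# Hold a crimp sample slide flush on the sloped inspection stage

## Task

Take the yellow-edged clear guard hood of the inspection unit by its black handle and slide it all the way open along its rails, then pick up the sample slide by its orange fin. Tilt the slide to match the sloped green stage, centre it squarely on the stage with its underside flush against the face, and press until the sprung stage has sunk about halfway down its spring travel. Finish while still gripping the slide and holding it pressed there with the hood open; do not alter the set slope of the stage and leave everything else on the table alone.

Things in the scene. Friction and masses are not known exactly. Their poses are not given: they have to be found in the camera images.
- unit: White inspection unit, fixed; base 200 (x) x 360 (y, from -105 to +255) x 70 mm. Origin on the table below the stage pivot. x: away from the operator, y: along the rails to the open end, z up; yaw within 0.25 rad. Stage pivot 115 mm above the origin, axis along y. Black camera on a post behind the stage (x 105 to 155, y +-30, to 180 mm high). Rails reach 96 mm above the table.
- guard (a joint): Sliding of the clear hood along the unit's +y, in m: 0 closed over the stage, 0.16 fully open (end stop). It starts at 0 to 0.03, has about 2 N of friction and stays where it is left. The hood is 170 (x) x 150 (y) mm, open at its two y ends, its top 182 mm above the table.
- guard_handle (a point): Top centre of the hood's handle: a black upright plate 64 mm long (unit x), 12 mm thick (unit y), reaching from the hood's top to 222 mm above the table (40 mm tall). Axes as the unit's. It moves with the hood.
- slide: Loose aluminium plate 90 (x) x 60 (y) x 6 mm with an orange upright fin in its middle, 50 long (x), 14 thick (y), top 46 mm above the underside; brass samples 3 mm high beside the fin. About 0.16 kg. Origin: centre of the underside; z up. Either end may go first. Starts flat on a black rubber pad 4 mm thick, right of the unit, its x within 0.7 rad of the world's.
- platen_face (a point): Centre of the upper face of the green sprung stage, a plate 100 (x) x 70 (y) x 8 mm. z: outward normal of the face, x: up the slope, away from the operator, y: level. At rest 25 mm from the pivot along z. The face slopes down towards the operator by 0.17 to 0.40 rad, set anew each time on a stiff clamped pivot (slips only above about 4 N m).
- platen (a joint): How far the stage plate has sunk along its own normal, in m: 0 at rest, 0.012 at its stop. Spring: 2 N to start, then 1.2 N per mm (about 9 N halfway).
- cradle_edge (a point): Middle of the front (operator's side) edge of the steel cradle below the stage, 45 mm from the pivot; turns with the slope setting and must stay where it is.
- reel: Bystander, leave alone: cardboard terminal reel, 120 mm wide, 30 mm high, lying flat; origin at the underside.
- screwdriver: Bystander, leave alone: red-handled screwdriver lying flat; origin at the underside.
- wrench: Bystander, leave alone: steel wrench lying flat; origin at the underside.
- mug: Bystander, leave alone: blue mug, 80 mm wide, 95 mm high; origin at the underside.
- oil: Bystander, leave alone: white bottle with a red cap, 48 mm wide, 120 mm high; origin at the underside.
- tray: Bystander, leave alone: blue tray, 160 x 120 x 30 mm, empty; origin at the underside.
- die: Bystander, leave alone: steel die block, 35 x 50 x 30 mm; origin at the underside.
Not all that is in view belongs to the job. Leave any blue or pink look-alike of the slide alone.

How it is judged:
By the outcome, as a careful person would: the job done as asked, in the order asked, and still so for the second after the job is handed in, while the arm keeps its last pose, push and grip.
It also fails if it takes over 54 s, if anything falls off the work surface, if the arm or the gripper's body presses on something with over 40 N, if the wrist force passes 120 N, or if a joint passes its speed limit or range.

## Robot

A 6-joint arm with a two-finger parallel gripper is mounted at the origin on the work surface. World frame = base frame: x ahead of the robot, y to its left, z up, the work surface at z = 0. Lengths are in mm, angles in rad, forces in N, time in s.
With the tool pointing down it reaches from about 350 to 950 mm from the base axis. Payload 17.4 kg.
Tool frame: the origin (TCP) lies at the very end of the fingers, on their centre line; the grasp point (between the pads) lies 19 mm behind it (tcp_to_grasp is the distance from the TCP to the grasp point, in mm); z points along the fingers, y is the line along which they close (so a half turn about z gives the same grasp; the last joint's range is limited). The gripper opens to 93 mm and grips with 3 to 60 N. Pads are 15 mm wide; open, the fingers measure 128 mm over their backs; the gripper's body (75 mm by 188 mm) begins 65 mm behind the grasp point.
Start: joints at [1.174, 0.116, 1.442, -0, 1.584, -0.038], TCP at [237.035, 632.018, 218.646] pointing down, gripper open.
Joint ranges: [-2.83, 2.83], [-0.83, 2.19], [0.07, 2.5], [-1.14, 4.28], [0.01, 3], [-2.97, 2.97]. Speed limits (rad/s): [1.89, 1.89, 2.22, 3.14, 3.14, 3.14].

## Interface

Orientations are given as a unit quaternion [w, x, y, z].
In Python, from plant import * gives the robot as it stands.
- The arm moves only by the shell command python3 -m pendant 'ROWS' [OPENING]. ROWS is text: rows parted by semicolons, each of 6 numbers parted by spaces: the shift along the world's x, y, z in m, then the turn, a rotation vector about the world's x, y, z in degrees. In form: x y z wx wy wz; .... A call has 1 to 10 rows; each row is the pose to reach, as a shift and turn from the pose commanded when the call began; what a row does not reach only later rows make up. A row lasts 1/8 s, in which the tool goes at most 62.5 mm and 10.7 degrees, less where a joint would pass 70% of its speed; a pose out of reach is approached as far as the arm can. A call with a gripper value outside its range is refused whole. OPENING is the opening, from 0 (shut) to 1 (fully open), set as the call begins (- or left out, the last holds). The fingers move at their own pace and stop on an object; the grip force is fixed at half the most. Time passes only in rows, so rows that repeat a pose let the fingers close. It gives the time, the measured TCP pose, the force, the opening and the grip force at its end, in the units of the state.
- get_state(): the state, without advancing time (a new reading comes with each control period).
- capture(name): name is "scene" or "top" or "wrist"; returns a dict with "img" (480x640x3 uint8, blue, green, red), "z_map" (480x640 float32, mm along the optical axis (not along the pixel's ray), 0 where there is no reading), "fx", "fy", "cx", "cy" (pixels), "position" and "rotation" of the camera in the world. Camera axes: x right, y up, looking along -z (the intrinsics and any distortion apply to the point x, -y, -z); pixel columns grow to the right and rows downward; lengths in mm; the calibration is good to about 2 mm. The wrist camera is an equidistant fisheye: a pixel r from the principal point sees the ray r / f radians off the axis. A picture is of the moment at which its call begins.
- job_done(): hands the job in; it is judged then, once.
The state is a dict: "clock": time; "q": joint angles; "qd": joint speeds; "joint_efforts": joint torques, N m; "tcp_pos": TCP position; "tool_rot": TCP orientation; "wrist_force": force on the tool from outside, world axes, zero at the start; "moment": the same for the moment, N m; "opening": finger opening in mm; "grip_force": force on a finger pad.
Only numpy, scipy, OpenCV 4.12 (cv2) and the standard library are available. Lean on these libraries where they do the work, as an engineer would, in place of code of your own. Each camera call takes 0.05 s, during which the arm holds its last target. There are 200 camera calls.

## Working session

There is one attempt and no reset: what is moved stays moved. The work goes in short steps, Python scripts to look and compute and a shell command to move; the robot and the scene stay as the last step left them, time stands still between calls to the robot, and variables do not carry over. Pictures are saved under pics/ and viewed, at most 10 in all, crops included, and the job is handed in when it is done.

```bash
mkdir -p pics; cat > h.py <<'E'
from plant import *
import numpy as np, cv2
def cap(n,f=None):
    c=capture(n)
    if f: cv2.imwrite('pics/'+f,c['img'])
    return c
def R(c):
    r=np.array(c['rotation'],float)
    if r.shape==(4,):
        from scipy.spatial.transform import Rotation as Q
        r=Q.from_quat(r[[1,2,3,0]]).as_matrix()
    return r
def cloud(c):
    z=c['z_map'];v,u=np.mgrid[:480,:640]
    a=(u-c['cx'])/c['fx'];b=(v-c['cy'])/c['fy']
    P=np.stack([a*z,-b*z,-z],-1)
    W=P@R(c).T+np.array(c['position']); W[z<=0]=np.nan
    return W
E
python3 - <<'E'
from h import *
a=cap('scene');b=cap('top')
for c in(a,b):print({k:c[k] for k in c if k not in('img','z_map')})
np.savez('s0.npz',si=a['img'],sw=cloud(a),ti=b['img'],tw=cloud(b))
cv2.imwrite('pics/s0.png',a['img']);cv2.imwrite('pics/t0.png',b['img'])
print(get_state())
E
```

```text
{'fx': 540.4239226175424, 'fy': 540.4239226175424, 'cx': 321.1267957043093, 'cy': 241.12454967085708, 'position': array([ 1190.26198099, -1285.26254287,  1117.39462595]), 'rotation': array([0.85847693, 0.45763319, 0.10857682, 0.20445121])}
{'fx': 518.125332368855, 'fy': 518.125332368855, 'cx': 317.8093142093812, 'cy': 244.38798496021226, 'position': array([3.12406515e+02, 4.85570841e-01, 1.58014316e+03]), 'rotation': array([-0.70168132, -0.05756504,  0.05047347,  0.70836574])}
{'clock': 0.1, 'q': array([ 1.17421713e+00,  1.16443341e-01,  1.44218387e+00, -1.09079401e-05,
        1.58400255e+00, -3.77942629e-02]), 'qd': array([-0.00092806, -0.002424  , -0.00401616,  0.00103566,  0.00130736,
        0.00126166]), 'joint_efforts': array([ 3.33215314e-03, -7.22893381e+01, -6.23869944e+01,  7.82105606e-02,
        2.26721802e-02, -2.33612093e-05]), 'tcp_pos': array([236.95597222, 631.85065255, 217.98447815]), 'tool_rot': array([-1.06413653e-04,  1.78431867e-01,  9.83952133e-01, -5.07544036e-04]), 'wrist_force': array([-0.22754942,  0.29543352, -0.49466156]), 'moment': array([-0.02896942, -0.00882034,  0.03154653]), 'grip_force': 0.0, 'opening': 92.73969754274941}
```

View pics/s0.png

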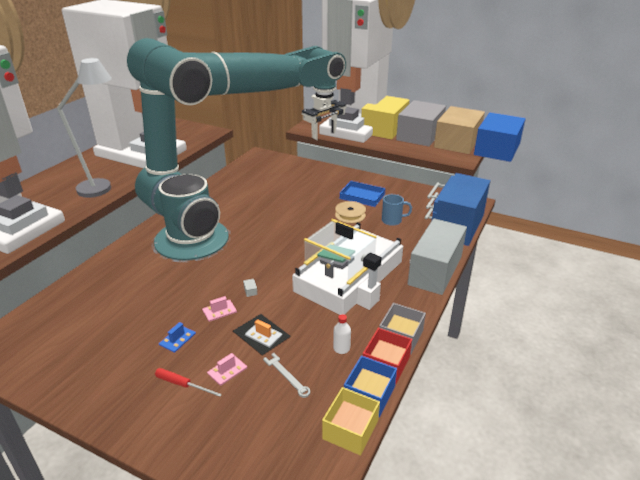

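View pics/t0.png

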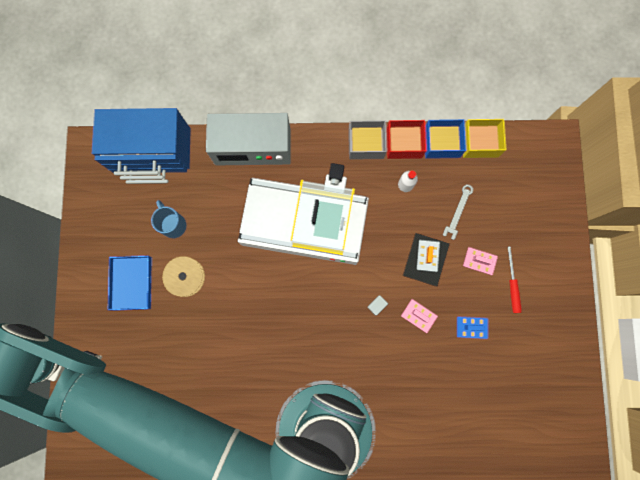

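The scene and top views show one orange-finned slide on the black pad, at scene (263,327) and top (431,256). The possible mix-ups are the pink ones at top (481,261) and (419,316) and the blue one at top (472,327). I choose the orange one. The hood's black handle is at top (315,211) and the green stage at top (328,222).

```bash
python3 - <<'E'
from h import *
d=np.load('s0.npz')
for n in 'st':
    im=d[n+'i'];W=d[n+'w'];h=cv2.cvtColor(im,cv2.COLOR_BGR2HSV).astype(int)
    H,S,V=h[...,0],h[...,1],h[...,2]
    v,u=np.mgrid[:480,:640]
    box=((u>280)&(u<410)&(v>215)&(v<310)) if n=='s' else ((u>235)&(u<370)&(v>160)&(v<265))
    pb=((u>230)&(u<292)&(v>312)&(v<355)) if n=='s' else ((u>400)&(u<452)&(v>230)&(v<290))
    masks={'green':box&(H>60)&(H<100)&(S>40),'yellow':box&(H>18)&(H<32)&(S>120),
     'black':box&(V<50),'orange':pb&(H<18)&(S>170)&(V>120),'alu':pb&(V>150)&(S<60),'pad':pb&(V<70)}
    for k,m in masks.items():
        nc,lab,st,ce=cv2.connectedComponentsWithStats(m.astype(np.uint8))
        for i in range(1,nc):
            if st[i,4]<25: continue
            P=W[lab==i];P=P[~np.isnan(P[:,0])]
            print(n,k,st[i],np.round(ce[i]),np.round(np.median(P,0)) if len(P) else None, np.round(np.percentile(P,[2,98],axis=0)).tolist() if len(P) else'')
            q=P
            if len(P)>100:
                c=np.median(P,0);q=P[np.abs(P-c).max(1)<70];U,s,Vt=np.linalg.svd(q-q.mean(0),full_matrices=False)
                print('   mean',q.mean(0).round(1),'sv',(s/len(q)**.5).round(1),'v1',Vt[0].round(3),'n',Vt[2].round(3))
cv2.imwrite('pics/c0.png',np.hstack([cv2.resize(d['ti'][160:270,235:375],(420,330),interpolation=2),cv2.resize(d['ti'][225:295,400:480],(377,330),interpolation=2)]))
E
```

```text
s green [318 250  28  13 157] [331. 256.] [596. -46. 137.] [[555.0, -83.0, 127.0], [648.0, -20.0, 177.0]]
   mean [598.  -44.9 138.7] sv [30.6 11.1  5.6] v1 [ 0.911 -0.335  0.24 ] n [ 0.015 -0.555 -0.832]
s yellow [341 216  19   4  30] [349. 218.] [473. 382.  11.] [[438.0, 368.0, 4.0], [503.0, 407.0, 21.0]]
s yellow [331 219  45  19  82] [350. 226.] [594.  72. 184.] [[411.0, 21.0, -7.0], [699.0, 367.0, 220.0]]
s yellow [304 238  46  21  83] [325. 248.] [593. -73. 185.] [[379.0, -91.0, -0.0], [676.0, 191.0, 189.0]]
s yellow [304 255  13  10  34] [310. 260.] [524. -36.  94.] [[444.0, -63.0, -3.0], [531.0, 62.0, 101.0]]
s yellow [347 267  21  17  60] [357. 275.] [691. -50.  95.] [[677.0, -91.0, 90.0], [726.0, 2.0, 146.0]]
s black [336 224  17  15 162] [344. 231.] [616.  12. 204.] [[586.0, 5.0, 186.0], [645.0, 20.0, 222.0]]
   mean [616.   12.4 204.4] sv [18.3 10.6  2.6] v1 [ 0.984 -0.178  0.031] n [-0.175 -0.981 -0.08 ]
s black [363 258  18  12 128] [371. 264.] [741. -60. 166.] [[715.0, -68.0, 150.0], [758.0, -39.0, 179.0]]
   mean [739.8 -58.7 165.5] sv [14.3  8.2  6.7] v1 [0.983 0.146
[... 994 characters left out ...]
2 192] [318. 249.] [526.  14. 106.] [[514.0, -53.0, 92.0], [540.0, 84.0, 142.0]]
   mean [526.4  13.6 111.4] sv [41.2 16.4  1.1] v1 [-0.18  -0.983  0.023] n [-0.983  0.181  0.037]
t black [313 200   5  24  36] [315. 212.] [611.  20. 223.] [[583.0, 14.0, 206.0], [641.0, 26.0, 229.0]]
t alu [417 240  23  32 459] [427. 256.] [ 516. -314.   10.] [[472.0, -353.0, 2.0], [562.0, -288.0, 21.0]]
   mean [ 516.6 -318.6   10.3] sv [29.3 20.   4.6] v1 [-0.993  0.121  0.003] n [ 0.002  0.043 -0.999]
t pad [404 234  45  52 831] [424. 262.] [ 488. -302.    4.] [[434.0, -377.0, -3.0], [578.0, -253.0, 13.0]]
   mean [ 483.5 -306.2    4.3] sv [37.2 34.1  3.6] v1 [-0.093  0.996 -0.006] n [-0.005 -0.006 -1.   ]
```

View pics/c0.png

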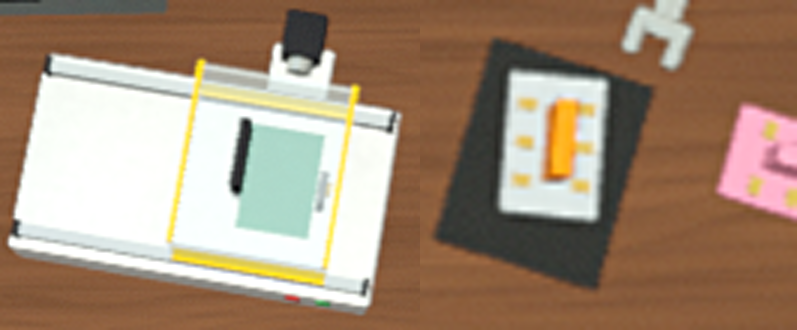

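The crop confirms the orange slide, nearly parallel to world x. The handle is about at (614,19,222) and the unit's yaw is about -0.18. I'm moving above the handle.

```bash
python3 -m pendant '0.05 -0.06 0.07 0 0 2; 0.377 -0.613 0.07 0 0 10; 0.377 -0.613 0.07 0 0 10; 0.377 -0.613 0.07 0 0 10; 0.377 -0.613 0.07 0 0 10; 0.377 -0.613 0.07 0 0 10; 0.377 -0.613 0.07 0 0 10; 0.377 -0.613 0.07 0 0 10; 0.377 -0.613 0.07 0 0 10; 0.377 -0.613 0.07 0 0 10' 1
python3 -m pendant '0 0 0 0 0 0'
```

```text
clock: 1.35
tcp_pos: [557.1, 112.6, 283.9]
tool_rot: [-0.0, 0.092, 0.996, 0.0]
wrist_force: [1.1, 0.8, 0.0]
opening: 92.7
grip_force: 0.0
clock: 1.48
tcp_pos: [557.8, 111.3, 283.3]
tool_rot: [-0.0, 0.094, 0.996, -0.0]
wrist_force: [-0.4, 0.7, 0.2]
opening: 93.0
grip_force: 0.0
```

```bash
python3 -m pendant '0.057 -0.093 0.005 0 0 0; 0.057 -0.093 0.005 0 0 0; 0.057 -0.093 0.005 0 0 0'
python3 - <<'E'
from h import *
c=cap('wrist','w1.png');print({k:c[k] for k in c if k not in('img','z_map')})
E
```

```text
clock: 1.85
tcp_pos: [614.2, 20.1, 288.1]
tool_rot: [-0.001, 0.093, 0.996, -0.0]
wrist_force: [-0.5, 1.2, 0.2]
opening: 93.1
grip_force: 0.0
{'fx': 371.64829954431775, 'fy': 371.64829954431775, 'cx': 316.38120956411905, 'cy': 241.60179163276308, 'position': array([537.43630322,  34.85403144, 454.12857165]), 'rotation': array([ 0.76164172, -0.10973775, -0.0904357 ,  0.63220321])}
```

View pics/w1.png

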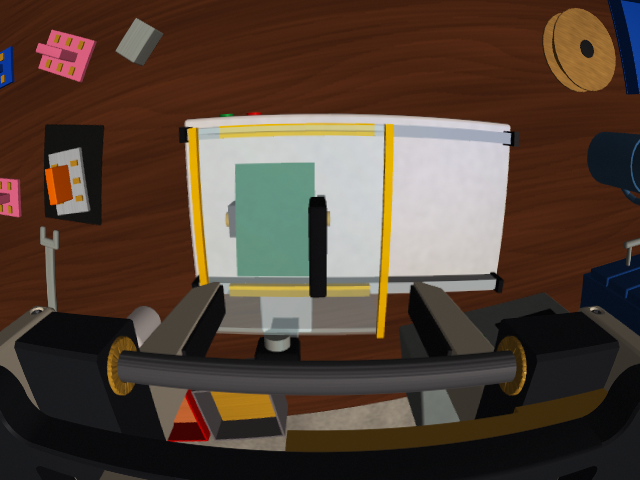

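The wrist view shows the black handle (317, 198-296) centred between the fingers (225 and 410). I'm lowering and gripping.

```bash
python3 -m pendant '0 0 -0.06 0 0 0; 0 0 -0.092 0 0 0; 0 0 -0.092 0 0 0'
python3 -m pendant '0 0 0 0 0 0; 0 0 0 0 0 0; 0 0 0 0 0 0; 0 0 0 0 0 0; 0 0 0 0 0 0;0 0 0 0 0 0' 0.03
```

```text
clock: 2.28
tcp_pos: [612.0, 23.1, 194.8]
tool_rot: [-0.002, 0.091, 0.996, -0.0]
wrist_force: [0.5, 0.2, -0.1]
opening: 92.7
grip_force: 0.0
clock: 3.02
tcp_pos: [613.5, 21.6, 196.9]
tool_rot: [-0.0, 0.092, 0.996, -0.0]
wrist_force: [0.3, 0.3, 0.7]
opening: 37.6
grip_force: 0.0
```

```bash
python3 -m pendant '0 0 0 0 0 0; 0 0 0 0 0 0; 0 0 0 0 0 0; 0 0 0 0 0 0; 0 0 0 0 0 0;0 0 0 0 0 0' 0
```

```text
clock: 3.78
tcp_pos: [613.5, 21.7, 196.9]
tool_rot: [-0.0, 0.092, 0.996, -0.0]
wrist_force: [-1.2, -0.3, 0.1]
opening: 12.0
grip_force: 30.0
```

```bash
python3 -m pendant '0.004 0.020 0 0 0 0; 0.009 0.049 0 0 0 0; 0.014 0.079 0 0 0 0; 0.018 0.103 0 0 0 0; 0.0225 0.123 0 0 0 0; 0.0225 0.123 0 0 0 0'
python3 -m pendant '0.001 0.005 0 0 0 0; 0.002 0.010 0 0 0 0; 0.002 0.010 0 0 0 0'
```

```text
clock: 4.53
tcp_pos: [636.3, 146.0, 196.9]
tool_rot: [0.0, 0.091, 0.996, 0.0]
wrist_force: [3.2, 0.3, -0.2]
opening: 11.7
grip_force: 30.0
clock: 4.9
tcp_pos: [637.9, 154.9, 196.9]
tool_rot: [-0.0, 0.092, 0.996, 0.0]
wrist_force: [1.1, 2.6, -0.1]
opening: 11.8
grip_force: 30.0
```

```bash
python3 -m pendant '0.001 0.005 0 0 0 0; 0.002 0.010 0 0 0 0; 0.002 0.010 0 0 0 0'
python3 -m pendant '0.001 0.005 0 0 0 0; 0.001 0.005 0 0 0 0; 0.001 0.005 0 0 0 0'
```

```text
clock: 5.28
tcp_pos: [639.2, 161.3, 196.9]
tool_rot: [-0.001, 0.093, 0.996, -0.003]
wrist_force: [-13.1, -28.8, 5.3]
opening: 11.6
grip_force: 30.0
clock: 5.65
tcp_pos: [639.5, 162.6, 196.8]
tool_rot: [-0.002, 0.094, 0.996, -0.007]
wrist_force: [-23.5, -57.2, 10.1]
opening: 14.0
grip_force: 30.0
```

End stop reached. I'll relax the push, then release.

```bash
python3 -m pendant '-0.0015 -0.0085 0 0 0 0; -0.0015 -0.0085 0 0 0 0; -0.0015 -0.0085 0 0 0 0'
python3 -m pendant '0 0 0 0 0 0; 0 0 0 0 0 0; 0 0 0 0 0 0; 0 0 0 0 0 0' 0.6
python3 -m pendant '0 0 0.06 0 0 0; 0 0 0.1 0 0 0; -0.02 -0.05 0.1 0 0 0;-0.04 -0.1 0.1 0 0 0; -0.06 -0.16 0.1 0 0 0; -0.08 -0.22 0.1 0 0 0; -0.1 -0.28 0.1 0 0 0; -0.12 -0.34 0.1 0 0 0; -0.14 -0.4 0.1 0 0 0; -0.14 -0.4 0.1 0 0 0' 1
python3 - <<'E'
from h import *
a=cap('scene');b=cap('top')
np.savez('s1.npz',si=a['img'],sw=cloud(a),ti=b['img'],tw=cloud(b))
cv2.imwrite('pics/s1.png',np.hstack([cv2.resize(a['img'][210:310,285:410],(400,320),interpolation=2),cv2.resize(b['img'][150:270,230:380],(400,320),interpolation=2)]))
v,u=np.mgrid[:480,:640]
for c,n,box in((a,'s',(u>280)&(u<410)&(v>215)&(v<310)),(b,'t',(u>235)&(u<370)&(v>160)&(v<265))):
    W=cloud(c);h=cv2.cvtColor(c['img'],cv2.COLOR_BGR2HSV).astype(int)
    m=box&(h[...,0]>60)&(h[...,0]<100)&(h[...,1]>40)
    nc,lab,st,ce=cv2.connectedComponentsWithStats(m.astype(np.uint8))
    for i in range(1,nc):
        if st[i,4]<60: continue
        m=lab==i
        for e in(0,2):
            mm=cv2.erode(m.astype(np.uint8),np.ones((1+e,1+e)))>0
            P=W[mm];P=P[~np.isnan(P[:,0])];
            q=P
            for k in range(4):
                A=np.c_[q[:,:2],np.ones(len(q))];co=np.linalg.lstsq(A,q[:,2],rcond=None)[0]
                r=P[:,2]-np.c_[P[:,:2],np.ones(len(P))]@co;q=P[np.abs(r)<max(3,2*np.median(np.abs(r)))]
            nn=np.r_[-co[:2],1];nn/=np.linalg.norm(nn)
            print(n,st[i],len(q),q.mean(0).round(1),'n',nn.round(3),'tilt',np.arccos(nn[2]).round(3),'dir',np.arctan2(-nn[1],-nn[0]).round(3))
        r=cv2.minAreaRect(np.argwhere(m)[:,::-1].astype(np.float32));print(cv2.boxPoints(r).round(1).tolist(), ce[i])
E
```

```text
clock: 6.02
tcp_pos: [639.3, 161.2, 196.8]
tool_rot: [-0.0, 0.092, 0.996, -0.0]
wrist_force: [-5.2, -3.6, 0.9]
opening: 11.8
grip_force: 30.0
clock: 6.52
tcp_pos: [639.6, 161.3, 197.0]
tool_rot: [0.0, 0.092, 0.996, 0.0]
wrist_force: [0.5, 0.4, -0.3]
opening: 47.1
grip_force: 0.0
clock: 7.78
tcp_pos: [498.2, -241.9, 296.9]
tool_rot: [-0.0, 0.094, 0.996, -0.0]
wrist_force: [0.3, 0.4, -0.0]
opening: 93.1
grip_force: 0.0
s [318 245  37  18 395] 312 [605.2 -20.2 138.6] n [-0.181  0.042  0.983] tilt 0.187 dir -0.23
s [318 245  37  18 395] 249 [606.  -23.2 139. ] n [-0.177  0.046  0.983] tilt 0.184 dir -0.255
[[317.29998779296875, 255.60000610351562], [321.1000061035156, 241.3000030517578], [354.20001220703125, 250.10000610351562], [350.5, 264.29998779296875]] [335.70126582 253.01772152]
t [314 201  29  38 838] 670 [603.6 -14.5 139.8] n [-0.179  0.033  0.983] tilt 0.183 dir -0.183
t [314 201  29  38 838] 560 [603.9 -15.  139.9] n [-0.181  0.035  0.983] tilt 0.185 dir -0.189
[[312.20001220703125, 234.6999969482422], [317.8999938964844, 200.60000610351562], [342.70001220703125, 204.8000030517578], [337.0, 238.8000030517578]] [327.8902148  219.87470167]
```

View pics/s1.png

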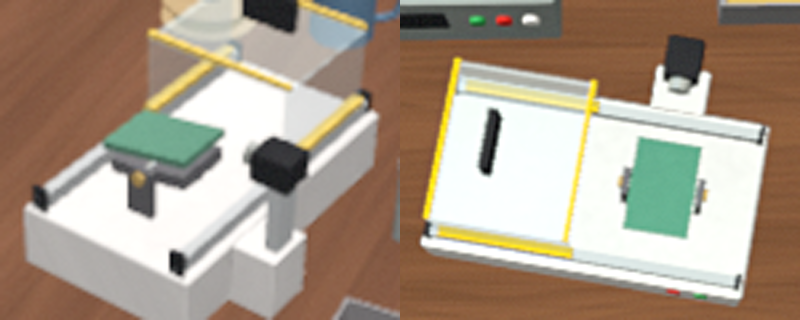

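The hood is fully open. The stage face is about at (604,-14.5,140), with a tilt of about 0.184 and a yaw of about -0.185. Next I go above the slide.

```bash
python3 -m pendant '0.02 -0.085 -0.05 0 0 0; 0.02 -0.085 -0.08 0 0 0; 0.02 -0.085 -0.08 0 0 0; 0.02 -0.085 -0.08 0 0 0'
cat >> h.py <<'E'
def fray(c,uv,z):
    uv=np.atleast_2d(uv).astype(float);d=(uv-[c['cx'],c['cy']])/c['fx'];t=np.linalg.norm(d,axis=1)+1e-9
    s=np.sin(t)/t;r=np.c_[d[:,0]*s,-d[:,1]*s,-np.cos(t)]@R(c).T
    p=np.array(c['position']);return p+r*((z-p[2])/r[:,2])[:,None]
E
python3 - <<'E'
from h import *
c=cap('wrist','w2.png')
h=cv2.cvtColor(c['img'],cv2.COLOR_BGR2HSV).astype(int)
m=(h[...,0]<18)&(h[...,1]>170)&(h[...,2]>120)
nc,lab,st,ce=cv2.connectedComponentsWithStats(m.astype(np.uint8))
for i in range(1,nc):
    if st[i,4]>60: print(st[i],ce[i],fray(c,ce[i],50)[0].round(1))
E
```

```text
clock: 8.38
tcp_pos: [520.3, -322.6, 218.0]
tool_rot: [0.0, 0.091, 0.996, -0.0]
wrist_force: [0.1, -0.0, 0.4]
opening: 93.0
grip_force: 0.0
[16  0 31 19 61] [32.47540984  7.01639344] [ 212.7 -589.9   50. ]
[48  0 26 14 67] [60.79104478  5.73134328] [ 232.3 -547.3   50. ]
[   0    0  190   83 3675] [64.90340136 35.45714286] [ 271.1 -544.6   50. ]
[207   1  50  14  81] [229.79012346   7.50617284] [ 307.8 -363.5   50. ]
[ 361    0  246   19 1408] [497.69460227   7.70809659] [ 339.2 -110.4   50. ]
[207   2  16   8  67] [213.53731343   5.71641791] [ 301.4 -378.2   50. ]
[219   6  61  22 183] [250.83606557  16.01092896] [ 321.6 -345.9   50. ]
[371  15  73  10 256] [409.46875    18.7578125] [ 348.1 -205.    50. ]
[456  14 163  12 561] [528.86096257  17.65775401] [348.9 -75.1  50. ]
[209  28  60  22 565] [234.26725664  37.57876106] [ 338.8 -364.2   50. ]
[ 66  32  63  29 159] [98.81132075 45.06289308] [ 299.9 -502.7   50. ]
[    0    39   640   223 54628] [302.86450172 138.24957897] [ 444.  -320.7   50. ]
[467  42  28   6 100] [480.16  43.75] [ 376.7 -139.1   50. ]
[357  45  62   8 165] [392
[... 1056 characters left out ...]
2174] [ 572.6 -412.8   50. ]
[449 283  44  29 617] [472.41491086 296.97893031] [ 629.7 -175.5   50. ]
[  56  289  134   31 1371] [137.51422319 306.26185266] [ 577.2 -531.3   50. ]
[226 296  28  19 394] [239.1142132  304.62944162] [ 591.5 -415.2   50. ]
[465 305  34  37 596] [483.75838926 322.21812081] [ 664.4 -161.8   50. ]
[134 313  34  26 355] [147.24788732 326.34084507] [ 602.7 -528.5   50. ]
[ 208  314   43   39 1009] [231.43409316 333.38156591] [ 623.2 -432.5   50. ]
[186 391  45   6 140] [203.66428571 393.27857143] [ 700.2 -491.3   50. ]
[ 174  396  210   29 2694] [265.86674091 410.94988864] [ 735.6 -423.2   50. ]
[169 438  33   3  68] [184.55882353 438.55882353] [ 777.4 -548.2   50. ]
```

View pics/w2.png

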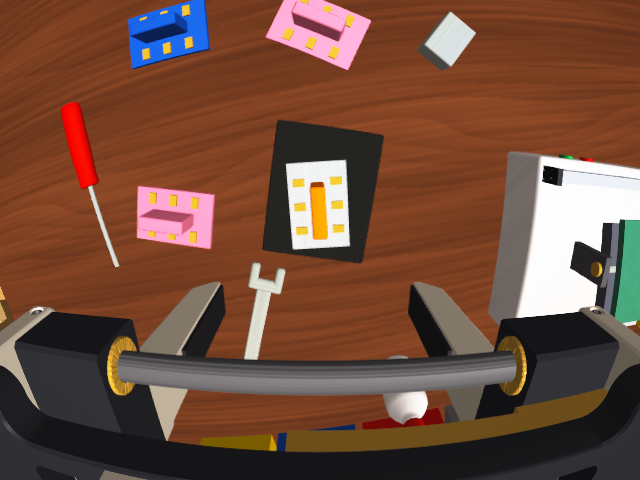

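The wrist view shows the orange fin at (318,187-239). The white plate's corners are at (286,163), (345,160), (350,246) and (292,249).

```bash
python3 - <<'E'
from h import *
c=cap('wrist');h=cv2.cvtColor(c['img'],cv2.COLOR_BGR2HSV).astype(int)
v,u=np.mgrid[:480,:640]
m=((h[...,1]<45)&(h[...,2]>150)|(h[...,1]>130)&(h[...,0]<28)&(h[...,2]>150))&(u>275)&(u<362)&(v>150)&(v<256)
m=cv2.morphologyEx(m.astype(np.uint8),cv2.MORPH_CLOSE,np.ones((5,5)))
nc,lab,st,ce=cv2.connectedComponentsWithStats(m);i=1+st[1:,4].argmax();print(st[i])
cn=max(cv2.findContours((lab==i).astype(np.uint8),0,1)[0],key=cv2.contourArea)[:,0]
P=fray(c,cn,10)[:,:2]
r=cv2.minAreaRect(P.astype(np.float32));b=cv2.boxPoints(r);print(r,b.round(1).tolist())
m=(h[...,1]>170)&(h[...,0]<21)&(h[...,2]>200)&(u>305)&(u<332)&(v>175)&(v<245)
uv=np.argwhere(m)[:,::-1];print(uv.min(0),uv.max(0));print(cv2.minAreaRect(fray(c,uv,50)[:,:2].astype(np.float32)))
print(get_state()['tcp_pos'])
E
```

```text
[ 286  160   64   89 5065]
((514.0125732421875, -319.5918273925781), (60.559207916259766, 90.56160736083984), 83.0167236328125) [[465.3999938964844, -344.1000061035156], [555.2999877929688, -355.20001220703125], [562.5999755859375, -295.0], [472.70001220703125, -284.0]]
[311 183] [327 238]
((512.2062377929688, -319.2086181640625), (12.949546813964844, 51.25338363647461), 83.64859008789062)
[ 520.31358175 -322.78997376  219.04589961]
```

```bash
python3 -m pendant '-0.007 0.003 -0.05 0 0 3.8; -0.007 0.003 -0.11 0 0 3.8; -0.007 0.003 -0.16 0 0 3.8; -0.007 0.003 -0.19 0 0 3.8; -0.007 0.003 -0.2 0 0 3.8;-0.007 0.003 -0.2 0 0 3.8'
python3 -m pendant '0 0 0 0 0 0; 0 0 0 0 0 0; 0 0 0 0 0 0; 0 0 0 0 0 0; 0 0 0 0 0 0; 0 0 0 0 0 0; 0 0 0 0 0 0; 0 0 0 0 0 0; 0 0 0 0 0 0; 0 0 0 0 0 0' 0
python3 -m pendant '0 0 0 0 0 0; 0 0 0 0 0 0'
```

```text
clock: 9.22
tcp_pos: [513.2, -320.8, 18.3]
tool_rot: [0.001, 0.059, 0.998, -0.0]
wrist_force: [0.5, -0.3, 0.8]
opening: 93.3
grip_force: 0.0
clock: 10.48
tcp_pos: [512.5, -320.8, 16.9]
tool_rot: [-0.0, 0.059, 0.998, 0.0]
wrist_force: [0.4, 0.7, -0.4]
opening: 13.7
grip_force: 30.0
clock: 10.72
tcp_pos: [512.5, -320.8, 16.9]
tool_rot: [-0.0, 0.059, 0.998, 0.0]
wrist_force: [-0.7, 0.6, 0.0]
opening: 13.6
grip_force: 30.0
```

Gripped, with a 13.6 mm opening. Now lift and carry it beside the stage for a close look.

```bash
python3 -m pendant '0 0 0.02 0 0 0; 0 0 0.06 0 0 0; 0 0 0.12 0 0 0; 0.01 0.02 0.17 0 0 0; 0.03 0.06 0.21 0 0 0; 0.05 0.11 0.223 0 0 -1.5; 0.065 0.15 0.223 0 0 -3; 0.075 0.18 0.223 0 0 -3.7; 0.0775 0.2 0.223 0 0 -3.7; 0.0775 0.2 0.223 0 0 -3.7'
python3 - <<'E'
from h import *
from scipy.spatial.transform import Rotation as Q
c=cap('wrist','w3.png');np.save('w3z.npy',c['z_map'])
h=cv2.cvtColor(c['img'],cv2.COLOR_BGR2HSV).astype(int)
m=((h[...,0]>60)&(h[...,0]<90)&(h[...,1]>70)).astype(np.uint8)
nc,lab,st,ce=cv2.connectedComponentsWithStats(m);i=1+st[1:,4].argmax();print(st[i],ce[i])
cn=max(cv2.findContours((lab==i).astype(np.uint8),0,1)[0],key=cv2.contourArea)[:,0]
# cast on the sloped plane
d=(cn-[c['cx'],c['cy']])/c['fx'];t=np.linalg.norm(d,axis=1);s=np.sin(t)/t
r=np.c_[d[:,0]*s,-d[:,1]*s,-np.cos(t)]@R(c).T;p=np.array(c['position'])
F=(Q.from_euler('z',-.185)*Q.from_euler('y',-.184)).as_matrix();C=np.array([604,-14.5,139.8])
P=p+r*(((C-p)@F[:,2])/(r@F[:,2]))[:,None]
rr=cv2.minAreaRect(((P-C)@F[:,:2]).astype(np.float32));print('rect in face frame',rr,'centre',(C+F[:,:2]@rr[0]).round(1))
s=get_state();T=Q.from_quat(s['tool_rot'][[1,2,3,0]])
print(s['tcp_pos'],T.as_matrix().round(3).tolist())
E
```

```text
clock: 11.98
tcp_pos: [589.9, -120.1, 240.7]
tool_rot: [0.0, 0.09, 0.996, -0.0]
wrist_force: [-0.3, 0.1, -1.3]
opening: 13.8
grip_force: 30.0
[  406   167    87   129 10592] [448.36650302 231.05560801]
rect in face frame ((-2.337818145751953, -1.5247573852539062), (99.90750885009766, 72.0089340209961), 0.1553579419851303) centre [601.5 -15.6 139.4]
[ 589.7680478  -120.93276876  240.49830079] [[-0.984, 0.181, 0.0], [0.181, 0.984, -0.0], [-0.0, -0.0, -1.0]]
```

View pics/w3.png

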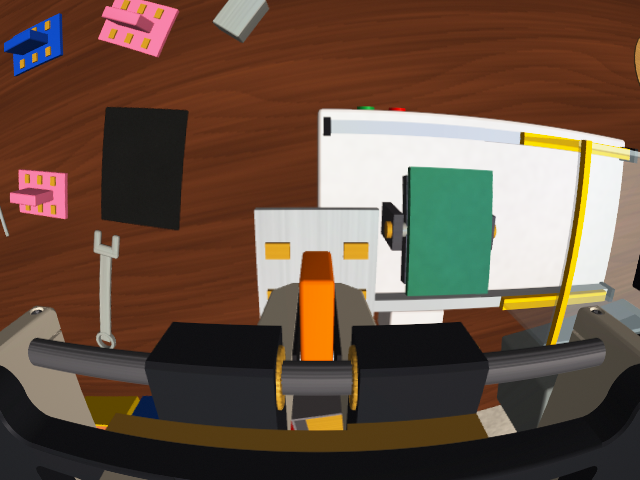

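The wrist view shows the slide held squarely, with its front edge from (255,209) to (378,209), and the green stage at (406-493,167-296).

```bash
python3 - <<'E'
from h import *
from scipy.spatial.transform import Rotation as Q
c=cap('wrist')
g=cv2.cvtColor(c['img'],cv2.COLOR_BGR2HSV).astype(int)
v,u=np.mgrid[:480,:640]
m=((g[...,1]<40)&(g[...,2]>120)&(v<245)&(u<379)&(u>240)&(v>195)).astype(np.uint8)
row=[];
for k in range(262,312,4):
    row.append((k,195+np.argmax(m[195:245,k])))
print(row)
s=get_state();tcp=s['tcp_pos'];F=Q.from_euler('z',-.182).as_matrix()
zt=tcp[2]-6.9
for p in [(255,209),(378,208.5),(316,208.5)]: print(p,((fray(c,p,zt)[0]-tcp)@F).round(1))
D=np.load('w3z.npy')  # noqa
Ft=(Q.from_euler('z',-.184)*Q.from_euler('y',-.184))
T=Q.from_quat(s['tool_rot'][[1,2,3,0]]);T0=Q.from_euler('z',-.184)*Q.from_quat([1,0,0,0])
# tool y vs unit: slide orientation = tool * flip
sl=T*Q.from_quat([0,1,0,0]);print('slide euler',sl.as_euler('ZYX').round(3))
print('turn deg',np.degrees((Ft*sl.inv()).as_rotvec()).round(2))
n=Ft.as_matrix()[:,2]
for C in ([601.5,-15.6,139.4],[604,-14.5,139.8]):
  for off in(20,):
    for cx in(0,1): # slide centre ahead of tcp by cx
        t=np.array(C)+n*(12.9+off)-Ft.as_matrix()[:,0]*cx;print(C,off,cx,t.round(1),'shift',(t-tcp).round(1))
print(n.round(3))
E
```

```text
[(262, np.int64(210)), (266, np.int64(210)), (270, np.int64(210)), (274, np.int64(210)), (278, np.int64(210)), (282, np.int64(210)), (286, np.int64(210)), (290, np.int64(210)), (294, np.int64(210)), (298, np.int64(210)), (302, np.int64(210)), (306, np.int64(210)), (310, np.int64(210))]
(255, 209) [-43.7 -28.8  -6.9]
(378, 208.5) [-44.   30.   -6.9]
(316, 208.5) [-43.8   0.4  -6.9]
slide euler [-0.183 -0.    -0.   ]
turn deg [ -1.9  -10.35  -0.08]
[601.5, -15.6, 139.4] 20 0 [595.6 -14.5 171.7] shift [  5.8 106.9 -68.6]
[601.5, -15.6, 139.4] 20 1 [594.6 -14.3 171.6] shift [  4.9 107.1 -68.8]
[604, -14.5, 139.8] 20 0 [598.1 -13.4 172.1] shift [  8.3 108.  -68.2]
[604, -14.5, 139.8] 20 1 [597.1 -13.2 172. ] shift [  7.4 108.2 -68.4]
[-0.18   0.033  0.983]
```

```bash
python3 -m pendant '0 0 0 -1 -5 0; 0.006 0.02 0 -1.9 -10.35 0; 0.006 0.06 0 -1.9 -10.35 0; 0.006 0.09 0 -1.9 -10.35 0; 0.006 0.107 0 -1.9 -10.35 0; 0.006 0.107 -0.03 -1.9 -10.35 0; 0.006 0.107 -0.055 -1.9 -10.35 0; 0.006 0.107 -0.068 -1.9 -10.35 0; 0.006 0.107 -0.068 -1.9 -10.35 0; 0.006 0.107 -0.068 -1.9 -10.35 0'
python3 - <<'E'
from h import *
from scipy.spatial.transform import Rotation as Q
c=cap('wrist');a=cap('scene');s=get_state()
print(s['tcp_pos'],(Q.from_quat(s['tool_rot'][[1,2,3,0]])*Q.from_quat([0,1,0,0])).as_euler('ZYX').round(3),s['wrist_force'])
cv2.imwrite('pics/w4.png',np.hstack([c['img'][130:360,170:490],cv2.resize(a['img'][200:315,260:420],(320,230),interpolation=2)]))
E
```

```text
clock: 13.32
tcp_pos: [596.4, -14.1, 173.2]
tool_rot: [0.092, 0.091, 0.992, -0.008]
wrist_force: [0.2, 0.2, -2.0]
opening: 14.1
grip_force: 30.0
[596.41031647 -13.9866672  173.12406501] [-0.183 -0.185  0.   ] [ 0.40009279 -0.04462523 -1.52945507]
```

View pics/w4.png

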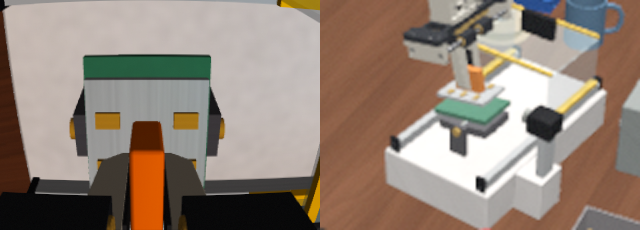

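The wrist view shows the slide's front edge at row 209 and the stage's front edge at row 186, columns 254-381. I'll compute the offset.

```bash
python3 - <<'E'
from h import *
from scipy.spatial.transform import Rotation as Q
c=cap('wrist');s=get_state();tcp=s['tcp_pos']
F=(Q.from_quat(s['tool_rot'][[1,2,3,0]])*Q.from_quat([0,1,0,0])).as_matrix()
h=cv2.cvtColor(c['img'],cv2.COLOR_BGR2HSV).astype(int)
m=((h[...,0]>60)&(h[...,0]<90)&(h[...,1]>70));m[220:]=0
uv=np.argwhere(m);print('rows',uv.min(0),uv.max(0))
def cast(p,z):
    d=(np.array(p)-[c['cx'],c['cy']])/c['fx'];t=np.linalg.norm(d);k=np.sin(t)/t
    r=(np.array([d[0]*k,-d[1]*k,-np.cos(t)])@R(c).T)@F;o=(np.array(c['position'])-tcp)@F
    return (o+r*(z-o[2])/r[2]).round(1)
T=uv[:,0].min();rr=m[T+4:T+14]
L=np.median([np.flatnonzero(x)[0] for x in rr]);Rr=np.median([np.flatnonzero(x)[-1]+1 for x in rr])
B=np.median([np.flatnonzero(m[:,k])[-1]+1 for k in range(280,350)])
print(L,Rr,T,B)
for z in(-30,-33,-36): print('stage front L,R',z,cast((L,T+2),z),cast((Rr,T+2),z),cast((316,T),z))
g=(h[...,1]<40)&(h[...,2]>110)
x=[np.flatnonzero(g[r,235:400]) for r in range(212,222)];l=np.median([a[0] for a in x])+235;r=np.median([a[-1] for a in x])+236
print('slide',l,r,cast((256,B),-6.9),cast((379,B),-6.9))
E
```

```text
rows [ 89 221] [209 380]Traceback (most recent call last):
  File "<stdin>", line 13, in <module>
IndexError: index 0 is out of bounds for axis 0 with size 0
```

```bash
python3 - <<'E'
from h import *
from scipy.spatial.transform import Rotation as Q
c=cap('wrist');s=get_state();tcp=s['tcp_pos']
F=(Q.from_quat(s['tool_rot'][[1,2,3,0]])*Q.from_quat([0,1,0,0])).as_matrix()
h=cv2.cvtColor(c['img'],cv2.COLOR_BGR2HSV).astype(int)
m=((h[...,0]>60)&(h[...,0]<90)&(h[...,1]>70));m[216:]=0;m[:178]=0
def cast(p,z):
    d=(np.array(p)-[c['cx'],c['cy']])/c['fx'];t=np.linalg.norm(d);k=np.sin(t)/t
    r=(np.array([d[0]*k,-d[1]*k,-np.cos(t)])@R(c).T)@F;o=(np.array(c['position'])-tcp)@F
    return (o+r*(z-o[2])/r[2]).round(1)
T=np.median([np.flatnonzero(m[:,k])[0] for k in range(270,360)]);B=np.median([np.flatnonzero(m[:,k])[-1]+1 for k in range(270,360)])
rr=[np.flatnonzero(x) for x in m[190:204]];L=np.median([x[0] for x in rr]);Rr=np.median([x[-1]+1 for x in rr])
print(L,Rr,T,B)
for z in(-30,-33,-36): print('stage front L,R',z,cast((L,197),z),cast((Rr,197),z),cast((316,T),z))
g=cv2.cvtColor(c['img'],cv2.COLOR_BGR2HSV);rows=[np.flatnonzero((g[r,240:395,1]<45)&(g[r,240:395,2]>120)) for r in range(213,222)]
print([(x[0]+240,x[-1]+241) for x in rows],cast((256,B),-6.9),cast((379,B),-6.9))
E
```

```text
253.0 380.0 186.0 208.0
stage front L,R -30 [-45.5 -34.  -30. ] [-45.6  34.4 -30. ] [-51.3  -0.1 -30. ]
stage front L,R -33 [-45.  -34.5 -33. ] [-45.1  34.9 -33. ] [-50.8  -0.1 -33. ]
stage front L,R -36 [-44.5 -35.1 -36. ] [-44.6  35.4 -36. ] [-50.4  -0.1 -36. ]
[(np.int64(240), np.int64(395)), (np.int64(240), np.int64(395)), (np.int64(240), np.int64(395)), (np.int64(240), np.int64(395)), (np.int64(240), np.int64(395)), (np.int64(240), np.int64(395)), (np.int64(240), np.int64(395)), (np.int64(240), np.int64(395)), (np.int64(240), np.int64(395))] [-44.  -28.7  -6.9] [-44.1  30.   -6.9]
```

```bash
python3 -m pendant '-0.0012 0.0002 0 0 0 0; 0.0005 0 -0.01 0 0 0; 0.002 -0.0004 -0.0177 0 0 0; 0.002 -0.0004 -0.0177 0 0 0; 0.002 -0.0004 -0.0177 0 0 0'
python3 -m pendant '0.0004 0 -0.002 0 0 0; 0.0004 0 -0.002 0 0 0; 0.0004 0 -0.002 0 0 0'
python3 -m pendant '0.0004 0 -0.002 0 0 0; 0.0004 0 -0.002 0 0 0; 0.0004 0 -0.002 0 0 0'
python3 - <<'E'
from h import *
s=get_state();print(s['tcp_pos'],s['wrist_force'],s['moment'])
E
```

```text
clock: 14.15
tcp_pos: [598.0, -14.2, 154.2]
tool_rot: [0.091, 0.091, 0.992, -0.008]
wrist_force: [-0.3, -0.8, -1.5]
opening: 13.9
grip_force: 30.0
clock: 14.52
tcp_pos: [598.5, -14.2, 152.4]
tool_rot: [0.091, 0.091, 0.992, -0.008]
wrist_force: [-0.1, -1.4, -1.1]
opening: 13.7
grip_force: 30.0
clock: 14.9
tcp_pos: [598.9, -14.3, 150.4]
tool_rot: [0.091, 0.091, 0.992, -0.008]
wrist_force: [-1.0, -0.2, 1.7]
opening: 13.9
grip_force: 30.0
[598.87853001 -14.27081195 150.43890838] [-1.02136486 -0.1766834   1.72673821] [-0.07295648  0.18456914 -0.00553968]
```

```bash
python3 -m pendant '0.0002 0 -0.001 0 0 0; 0.0004 -0.0001 -0.002 0 0 0; 0.0004 -0.0001 -0.002 0 0 0; 0.0004 -0.0001 -0.002 0 0 0'
python3 -m pendant '0.0002 0 -0.001 0 0 0; 0.0004 -0.0001 -0.002 0 0 0; 0.0004 -0.0001 -0.002 0 0 0; 0.0004 -0.0001 -0.002 0 0 0'
python3 - <<'E'
from h import *
f=[]
for i in range(4):
    c=cap('wrist' if i%2 else 'scene',f'p{i}.png');s=get_state();f.append(np.r_[s['wrist_force'],s['moment'],s['tcp_pos']])
print(np.mean(f,0).round(2))
E
```

```text
clock: 15.4
tcp_pos: [599.3, -14.3, 148.4]
tool_rot: [0.091, 0.091, 0.992, -0.008]
wrist_force: [-0.2, -0.5, 3.5]
opening: 13.9
grip_force: 30.0
clock: 15.9
tcp_pos: [599.7, -14.4, 146.5]
tool_rot: [0.091, 0.091, 0.992, -0.008]
wrist_force: [-1.7, -1.0, 5.9]
opening: 14.1
grip_force: 30.0
[-1.3300e+00 -4.6000e-01  5.9000e+00 -7.0000e-02  5.2000e-01 -3.0000e-02
  5.9966e+02 -1.4410e+01  1.4647e+02]
```

```bash
python3 -m pendant '0.0002 0 -0.0012 0 0 0; 0.0002 0 -0.0012 0 0 0; 0.0002 0 -0.0012 0 0 0; 0.0002 0 -0.0012 0 0 0'
python3 - <<'E'
from h import *
f=[]
for i in range(6):
    c=cap('wrist' if i%2 else 'scene');s=get_state();f.append(np.r_[s['wrist_force'],s['moment'],s['tcp_pos']])
    if i%2: w=c
    else: a=c
print(np.mean(f,0).round(2))
cv2.imwrite('pics/f.png',np.hstack([w['img'][130:360,170:490],cv2.resize(a['img'][225:297,300:400],(320,230),interpolation=2)]))
from scipy.spatial.transform import Rotation as Q
F=(Q.from_quat(s['tool_rot'][[1,2,3,0]])*Q.from_quat([0,1,0,0])).as_matrix();tcp=s['tcp_pos']
c=w;h=cv2.cvtColor(c['img'],cv2.COLOR_BGR2HSV).astype(int)
m=((h[...,0]>60)&(h[...,0]<90)&(h[...,1]>70));m[222:]=0;m[:178]=0
def cast(p,z):
    d=(np.array(p)-[c['cx'],c['cy']])/c['fx'];t=np.linalg.norm(d);k=np.sin(t)/t
    r=(np.array([d[0]*k,-d[1]*k,-np.cos(t)])@R(c).T)@F;o=(np.array(c['position'])-tcp)@F
    return (o+r*(z-o[2])/r[2]).round(1)
T=[np.flatnonzero(m[:,k])[0] for k in(260,290,316,340,370)];B=[np.flatnonzero(m[:215,k])[-1]+1 for k in(270,290,316,340,365)]
print(T,B,cast((316,T[2]),-12.9),cast((316,B[2]),-6.9))
for r in(201,215,225,235): x=np.flatnonzero((h[r,:,0]>60)&(h[r,:,0]<90)&(h[r,:,1]>70)&(np.abs(np.arange(640)-316)<90));print(r,x)
E
```

```text
clock: 16.6
tcp_pos: [599.9, -14.5, 145.4]
tool_rot: [0.091, 0.091, 0.992, -0.008]
wrist_force: [-2.7, -0.3, 7.5]
opening: 13.7
grip_force: 30.0
[-2.7100e+00 -3.8000e-01  7.2300e+00 -9.0000e-02  6.6000e-01 -4.0000e-02
  5.9986e+02 -1.4440e+01  1.4539e+02]
[np.int64(194), np.int64(194), np.int64(194), np.int64(194), np.int64(194)] [np.int64(207), np.int64(207), np.int64(207), np.int64(207), np.int64(207)] [-49.8  -0.1 -12.9] [-44.5  -0.   -6.9]
201 [246 247 248 249 250 251 252 253 254 255 256 257 258 259 260 261 262 263
 264 265 266 267 268 269 270 271 272 273 274 275 276 277 278 279 280 281
 282 283 284 285 286 287 288 289 290 291 292 293 294 295 296 297 298 299
 300 301 302 303 304 305 306 307 308 309 310 311 312 313 314 315 316 317
 318 319 320 321 322 323 324 325 326 327 328 329 330 331 332 333 334 335
 336 337 338 339 340 341 342 343 344 345 346 347 348 349 350 351 352 353
 354 355 356 357 358 359 360 361 362 363 364 365 366 367 368 369 370 371
 372 373 374 375 376 377 378 379 380 381 382 383 384 385 386]
215 [246 247 248 249 250 251 252 253 380 381 382 383 384 385]
225 [247 248 249 250 251 252 253 379 380 381 382 383 384 385]
235 [247 248 249 250 251 252 253 254 379 380 381 382 383 384 385]
```

View pics/f.png

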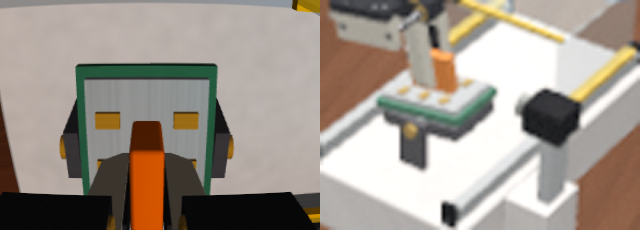

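The slide is centred: the front margin is about 5.3 mm and the side margins match to within about 0.5 mm. The push is about 9.2 N along the stage normal, which puts the stage about 6 mm down. Handing in.

```bash
python3 -c "
from plant import *
print(job_done())"
```

```text
the job is handed in; nothing more can be done
None
```

The job is handed in: the hood is open against its end stop, and the slide is still gripped, tilted to match the stage, centred to within about 1 mm and pressed in about 6 mm of the 12 mm travel (estimated from a push of about 9.2 N); hand-in returned no verdict.

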